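# Pluck the garlic pot from the ingredient tray

## Robot

A 7-joint arm with a two-finger parallel gripper is mounted at the origin on a cart in front of the work surface, level with it; the furniture and walls round the work are solid. World frame = base frame: x ahead of the robot, y to its left, z up, the work surface at z = 0. Lengths are in m, angles in rad, forces in N, time in s.
With the tool pointing down it reaches from about 0.4 to 0.85 m from the base axis. Payload 10.4 kg.
Tool frame: the origin (TCP) lies at the very end of the fingers, on their centre line; the grasp point (between the pads) lies 19 mm behind it; z points along the fingers, x is the direction in which the jaws open and shut, and the axes are right-handed (so a half turn about z gives the same grasp; the last joint's range is limited). The gripper opens to 87 mm and grips with 3 to 60 N. Pads are 19 mm wide; open, the fingers measure 117 mm over their backs; the gripper's body (75 mm by 190 mm) begins 51 mm behind the grasp point.
Start: joints at [-1.147, 0.332, -0.065, 1.46, 0.022, 1.35, -0.088], TCP at [0.27, 0.564, 0.223] pointing down, gripper open.
Joint ranges: [-2.6, 2.6], [-0.5, 2.12], [-1.47, 1.34], [0.16, 2.42], [-1.27, 4.41], [0.06, 2.06], [-2.6, 2.6]. Speed limits (rad/s): [2.22, 2.22, 2.79, 2.79, 3.14, 3.14, 3.14].

## Interface

Orientations are given as a unit quaternion [x, y, z, w].
In Python, from bench import r gives the robot as it stands. The module is installed in compiled form; this text tells all that it offers.
- The arm moves only by the tool carry_out, never from a script. Its argument "commands" is a list that holds one entry, the list of rows, each a list of 7 numbers: the closure in counts, from 0 (fully open) to 255 (shut), then the shift along the tool's x, y, z in units of 25 mm (1.0 is 25 mm), then the turn, a rotation vector about the tool's x, y, z in units of 5 degrees (1.0 is 5 degrees). A call has 1 to 12 rows; each row is the pose to reach, as a shift and turn from the pose measured when the call began, along the tool's axes at that moment; what a row does not reach only later rows make up. A row lasts 1/8 s, in which the tool goes at most 62.5 mm and 10.7 degrees, less where a joint would pass 70% of its speed; a pose out of reach is approached as far as the arm can. A call with a gripper value outside its range is refused whole. The fingers move at their own pace and stop on an object; "grip_force" is the grip in N (left out, the last holds). Time passes only in rows, so rows that repeat a pose let the fingers close. It gives the time, the measured TCP pose, the force and the opening at its end, in the units of the state.
- r.read_state(): the state, without advancing time (a new reading comes with each control period).
- r.camera(name): name is "scene" or "top"; returns the picture (384x512x3 uint8, blue, green, red); there is no depth.
- r.camera_info(name): a dict with "fx", "fy", "cx", "cy" (pixels), "origin" and "rotation" of the camera in the world. Camera axes: x right, y down, z forward; pixel columns grow to the right and rows downward; lengths in m; the calibration is good to about 2 mm. A picture is of the moment at which its call begins. camera_info takes no time and is no camera call.
- r.close_job(): hands the job in, once; it reports no verdict.
The state is a dict: "time": time; "joint_positions": joint angles; "joint_vel": joint speeds; "joint_torque": joint torques, N m; "ee_pos": TCP position; "eef_rot": TCP orientation; "ft_force": force on the tool from outside, world axes, zero at the start; "torque": the same for the moment, N m; "width": finger opening in m.
Only numpy, scipy, OpenCV 4.12 (cv2) and the standard library are available. Lean on these libraries where they do the work, as an engineer would, in place of code of your own. Each camera call takes 0.05 s, during which the arm holds its last target.

## Task

One of the four steel pots with arched handles in the wooden pocket tray holds the garlic bulb. Lift that pot out of its pocket, keeping it upright with the garlic in it, and set it down gently on the round cork mat, standing wholly on the mat. Leave the other three pots, and the onion in one of them, where they are.

Things in the scene. Friction and masses are not known exactly. Their poses are not given: they have to be found in the camera images.
- tray: square light-wood tray block, 216 x 216 mm, 45 mm high, fixed to the worktop, with four round pockets 86 mm across and 35 mm deep (pocket floor 10 mm above the worktop), centred 52 mm either side of the middle along its x and y. Origin: centre of its underside; z up, x and y along its sides.
- mat: round flat cork pot mat, 180 mm across, 12 mm thick, fixed to the worktop. Origin: centre of its underside.
- pot_garlic: the pot with the garlic, in any of the tray's pockets: round open steel pot, rim 81 mm, foot 74 mm across, 60 mm high, inner floor 4 mm up, with a fixed arched handle over it: wire sides and a straight dark wooden grip on top, 46 mm long (along the pot's x), 12 mm wide, 12 mm high, its centre 98 mm above the underside. 0.11 to 0.23 kg. Origin: centre of its underside.
- pot_garlic_handle (a point): centre of the wooden grip of the garlic pot's handle, 98 mm above the pot's underside; x along the grip. There is about 30 mm of free space between the grip and the garlic.
- garlic: white garlic bulb, about 60 mm across and 59 mm high, 40 g, lying loose in its pot. Origin: centre of its underside.
- pot_onion: same pot as pot_garlic, holding the onion, in another pocket. Origin: centre of its underside.
- onion: red onion, about 66 mm across and 71 mm high, loose in its pot. Origin: centre of its underside.
- pot_empty_a: same pot, empty, in another pocket. Origin: centre of its underside.
- pot_empty_b: same pot, empty, in another pocket. Origin: centre of its underside.
There are look-alikes about, which are no part of the job. Of the things shaped like the garlic, the white one is meant.

How it is judged:
By the outcome, as a careful person would: the job done as asked, in the order asked, and still so for the second after the job is handed in, with the robot touching nothing.
It also fails if it takes over 43 s, if anything falls off the work surface, if the arm or the gripper's body presses on something with over 40 N, if the wrist force passes 120 N, or if a joint passes its speed limit or range.

## Working session

There is one attempt and no reset: what is moved stays moved. The work goes in short steps, Python scripts to look and compute and a tool call to move; the robot and the scene stay as the last step left them, time stands still between calls to the robot, and variables do not carry over. Pictures are saved under pics/ and viewed, and the job is handed in when it is done.

Besides the shell and the picture viewer there is one more tool, called after "Emit:" as name(argument=value, ...) on one line, values as JSON. carry_out: Moves the arm, as the interface text tells. Its arguments: {"type":"object","properties":{"commands":{"type":"array"},"grip_force":{"type":"number"}},"required":["commands"]}

```bash
mkdir -p pics; python3 - <<'E'
from bench import r
import cv2
for n in("scene","top"):
    cv2.imwrite(f"pics/{n}0.png",r.camera(n)); i=r.camera_info(n); print(n,i)
s=r.read_state(); print(s)
E
```

```text
scene {'fx': 407.49538605991285, 'fy': 407.49538605991285, 'cx': 252.4924862596596, 'cy': 199.0615584480769, 'origin': array([-0.0615476 , -0.70414185,  0.42995215]), 'rotation': array([ 0.76705006, -0.34016849,  0.21694288, -0.49885408])}
top {'fx': 361.3668564661915, 'fy': 361.3668564661915, 'cx': 256.0359222091379, 'cy': 185.22435329236097, 'origin': array([ 0.43362923, -0.17526084,  0.95469223]), 'rotation': array([ 0.71543546, -0.69768528,  0.02764892, -0.0249578 ])}
{'time': 0.1, 'joint_positions': array([-1.14660243,  0.33278058, -0.0647373 ,  1.46083253,  0.02159434,
        1.34988808, -0.08850417]), 'joint_vel': array([-0.00054871, -0.00063044, -0.00236184, -0.00075825,  0.0011522 ,
       -0.00084015,  0.00038873]), 'joint_torque': array([ 7.14471953e-04, -6.24541855e+01,  2.40550964e-02, -3.90721464e+01,
       -6.16070791e-02,  3.66045535e-02,  7.43746295e-05]), 'ee_pos': array([0.2698846 , 0.56335819, 0.22186298]), 'eef_rot': array([ 8.46177309e-01,  5.32901111e-01, -5.03391800e-04,  3.38523163e-04]), 'ft_force': array([-0.51457777, -0.48905911,  0.66851352]), 'torque': array([-0.02595832, -0.00982796, -0.01329674]), 'width': 0.08693271876091069}
```

View pics/scene0.png

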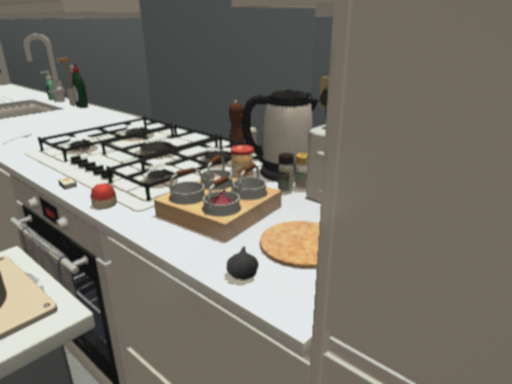

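View pics/top0.png

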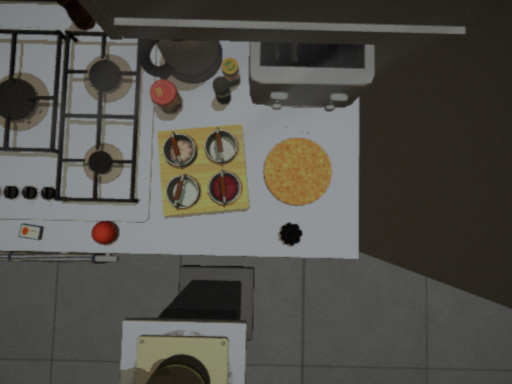

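The scene view shows the tray at about (220,200), the mat at (300,243) and black, bulb-shaped decoys. The top view shows pots at (180,150), (221,147), (183,191) and (225,188), and the mat at (298,172). I'll crop closer to compare the candidates.

```bash
cat > h.py <<'E'
import numpy as np
from scipy.spatial.transform import Rotation as R
from bench import r
def ray(n,u,v,z):
    i=r.camera_info(n); d=R.from_quat(i['rotation']).apply([(u-i['cx'])/i['fx'],(v-i['cy'])/i['fy'],1.])
    o=i['origin']; return o+d*(z-o[2])/d[2]
def proj(n,p):
    i=r.camera_info(n); c=R.from_quat(i['rotation']).inv().apply(np.array(p)-i['origin'])
    return i['fx']*c[0]/c[2]+i['cx'], i['fy']*c[1]/c[2]+i['cy']
E
python3 - <<'E'
from h import *
import cv2
t=cv2.imread('pics/top0.png'); s=cv2.imread('pics/scene0.png')
cv2.imwrite('pics/tc.png',cv2.resize(t[118:222,150:255],None,fx=5.5,fy=5.5,interpolation=cv2.INTER_CUBIC))
cv2.imwrite('pics/sc.png',cv2.resize(s[150:240,145:290],None,fx=5.5,fy=5.5,interpolation=cv2.INTER_CUBIC))
for uv in((180,150),(221,147),(183,191),(225,188)): print(uv,ray('top',*uv,0.07))
hsv=cv2.cvtColor(t,cv2.COLOR_BGR2HSV)
# mat
m=cv2.inRange(hsv,(8,120,90),(28,255,255)); 
cs,_=cv2.findContours(m,cv2.RETR_EXTERNAL,cv2.CHAIN_APPROX_NONE)
for c in cs:
    if cv2.contourArea(c)>800:
        print(cv2.contourArea(c),cv2.fitEllipse(c),cv2.minAreaRect(c))
E
```

```text
(180, 150) [0.58210538 0.01215647 0.07      ]
(221, 147) [ 0.59220493 -0.08881235  0.07      ]
(183, 191) [0.48091305 0.00070276 0.07      ]
(225, 188) [ 0.49087263 -0.1018815   0.07      ]
3394.5 ((297.1134948730469, 171.22486877441406), (65.71210479736328, 65.8160171508789), 122.82786560058594) ((297.0000305175781, 171.5), (65.76092529296875, 65.76092529296875), 45.0)
```

View pics/tc.png

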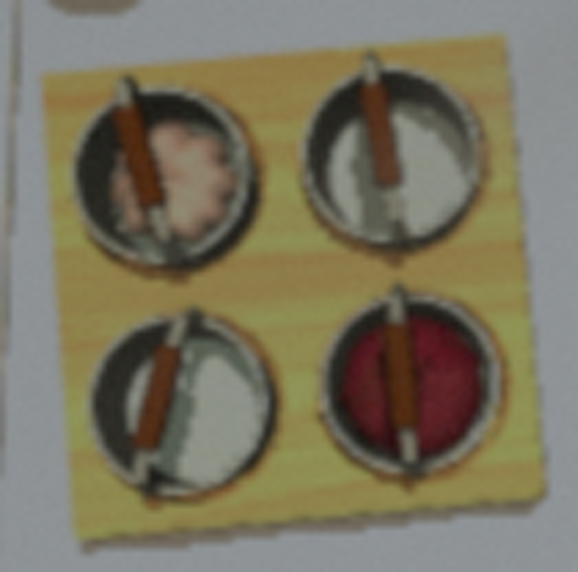

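View pics/sc.png

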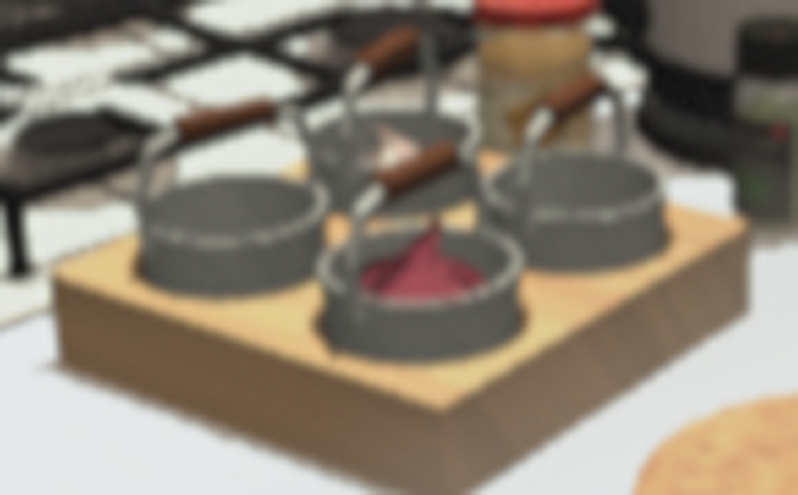

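```bash
python3 - <<'E'
from h import *
import cv2
t=cv2.imread('pics/top0.png'); s=cv2.imread('pics/scene0.png')
hsv=cv2.cvtColor(t,cv2.COLOR_BGR2HSV)
b=hsv[:, :, :]
m=cv2.inRange(hsv,(0,120,30),(14,255,150))
m[:118]=0;m[222:]=0;m[:,:150]=0;m[:,255:]=0
n,l,st,ce=cv2.connectedComponentsWithStats(m)
for k in range(1,n):
    if st[k,4]>15: print(k,st[k],ce[k],ray('top',*ce[k],.114))
# garlic pot grip
best=[k for k in range(1,n) if st[k,4]>15 and np.hypot(*(ce[k]-[176,146]))<10]
for k in best:
    ys,xs=np.where(l==k); P=np.array([ray('top',x,y,.114)[:2] for x,y in zip(xs,ys)])
    c=P.mean(0); w,v=np.linalg.eigh(np.cov(P.T)); print('grip',c,np.sqrt(w*12),v[:,1], np.degrees(np.arctan2(v[1,1],v[0,1])))
print('mat',ray('top',297.1,171.2,.012), 'dia',65.8/361.4*(.955-.012))
for z,nm in((0,'tbl'),): 
    for uv in((250,105),(360,105),(163,95),(222,90),(150,60)): print(uv,ray('top',*uv,z))
# scene garlic handle
print(proj('scene',[.59,.02,.108]))
hs=cv2.cvtColor(s,cv2.COLOR_BGR2HSV)
m=cv2.inRange(hs,(0,100,30),(14,255,150)); m[:150]=0;m[185:]=0;m[:,:170]=0;m[:,270:]=0
n,l,st,ce=cv2.connectedComponentsWithStats(m)
for k in range(1,n):
    if st[k,4]>8: print('scene',st[k],ce[k],ray('scene',*ce[k],.108))
ty=cv2.inRange(hsv,(15,80,80),(35,255,255)); ty[:,252:]=0;ty[:115]=0;ty[225:]=0
ty=cv2.morphologyEx(ty,cv2.MORPH_CLOSE,np.ones((9,9)))
cs,_=cv2.findContours(ty,cv2.RETR_EXTERNAL,cv2.CHAIN_APPROX_NONE); c=max(cs,key=cv2.contourArea)
box=cv2.boxPoints(cv2.minAreaRect(c)); B=[ray('top',*p,.045) for p in box]; print(np.round(B,4), np.mean(B,0), np.linalg.norm(B[0]-B[1]))
E
```

```text
1 [215 133   7  18  70] [218.41428571 140.88571429] [ 0.59869691 -0.08656442  0.114     ]
2 [170 137  10  19  92] [174.60869565 145.38043478] [0.5853513 0.015931  0.114    ]
3 [212 176  15  20 174] [220.52298851 186.37356322] [ 0.49156031 -0.09498241  0.114     ]
7 [174 181   8  18  74] [178.06756757 189.95945946] [0.48069684 0.0035175  0.114     ]
grip [0.58536369 0.01593452] [0.01210624 0.04348273] [-0.95399863 -0.29981095] -162.5537510093406
mat [ 0.5435791  -0.28481016  0.012     ] dia 0.17169175428887656
(250, 105) [ 0.72105463 -0.15634972  0.        ]
(360, 105) [ 0.72887869 -0.45295602  0.        ]
(163, 95) [0.74235071 0.07883265 0.        ]
(222, 90) [ 0.76035767 -0.07966989  0.        ]
(150, 60) [0.83845122 0.11835588 0.        ]
(np.float64(215.18353970134325), np.float64(158.4906091956432))
scene [231 150  24   6  81] [241.71604938 152.9382716 ] [0.66648918 0.00164729 0.108     ]
scene [210 155  11   9  56] [215.35714286 158.55357143] [0.58994819 0.01930903 0.108     ]
scene [243 163  11   9  51] [248.37254902 166.92156863] [ 0.59891346 -0.08481847  0.108     ]
scene [178 169  16   6  44] [185.         171.38636364] [0.48074526 0.00342187 0.108     ]
scene [214 176  14   9  61] [221.13114754 180.09836066] [ 0.49786202 -0.09834416  0.108     ]
[[ 0.6325  0.0801  0.045 ]
 [ 0.6576 -0.1358  0.045 ]
 [ 0.4426 -0.1606  0.045 ]
 [ 0.4185  0.0517  0.045 ]] [ 0.53781246 -0.04115108  0.045     ] 0.2173694906051903
```

Candidates in the top view:
- (180,150): pot holding a pale, white bulb.
- (225,188): pot with the red onion.
- (221,147) and (183,191): empty pots.
- (290,234): black bulb on the worktop.
- (105,232): red item.

The crop confirms the pale bulb at (180,150). Its grip is at about (0.586, 0.016), pointing 17.5°. Both views agree on that to 4 mm, and it matches the computed pocket centre (0.583, 0.017).

First I'll travel across at height.

Emit:
carry_out(commands=[[[0,-1.19,1.74,0,0,0,2],[0,-2.38,3.48,0,0,0,4],[0,-3.57,5.21,0,0,0,6],[0,-4.76,6.95,0,0,0,8],[0,-5.95,8.69,0,0,0,10],[0,-7.14,10.43,0,0,0,12],[0,-8.33,12.16,0,0,0,14],[0,-9.52,13.9,0,0,0,16],[0,-10.71,15.64,0,0,0,18],[0,-11.9,17.38,0,0,0,20],[0,-13.09,19.11,0,0,0,22],[0,-14.28,20.85,0,0,0,24]]], grip_force=25)

```text
time: 1.6
ee_pos: [0.5862, 0.0148, 0.2221]
eef_rot: [0.883, -0.469, -0.0, 0.001]
ft_force: [0.2, 1.2, 0.8]
width: 0.087
```

Emit:
carry_out(commands=[[[0,0,0,0.5,0,0,1.65],[0,0,0,1.5,0,0,3.3],[0,0,0,2.4,0,0,3.3],[0,0,0,2.4,0,0,3.3],[0,0,0,2.4,0,0,3.3]]])

```text
time: 2.22
ee_pos: [0.5865, 0.0146, 0.163]
eef_rot: [0.807, -0.591, 0.0, 0.0]
ft_force: [-0.1, 0.2, 0.9]
width: 0.0871
```

```bash
python3 - <<'E'
from h import *
import cv2
s=r.camera('scene');t=r.camera('top')
cv2.imwrite('pics/s1.png',cv2.resize(s[60:240,100:340],None,fx=3.2,fy=3.2,interpolation=cv2.INTER_CUBIC))
cv2.imwrite('pics/t1.png',cv2.resize(t[60:260,100:350],None,fx=3,fy=3))
st=r.read_state();print(st['ee_pos'],R.from_quat(st['eef_rot']).as_matrix().round(3),st['joint_positions'].round(2))
E
```

```text
[0.58676269 0.01469358 0.16328905] [[ 0.302 -0.953  0.001]
 [-0.953 -0.302 -0.001]
 [ 0.001 -0.001 -1.   ]] [-0.57  0.31  0.57  1.67 -0.18  1.21 -1.22]
```

View pics/s1.png

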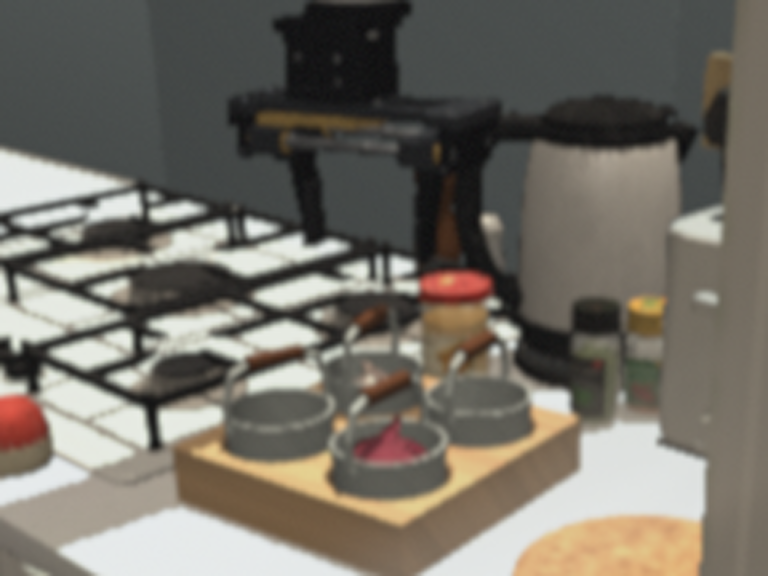

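View pics/t1.png

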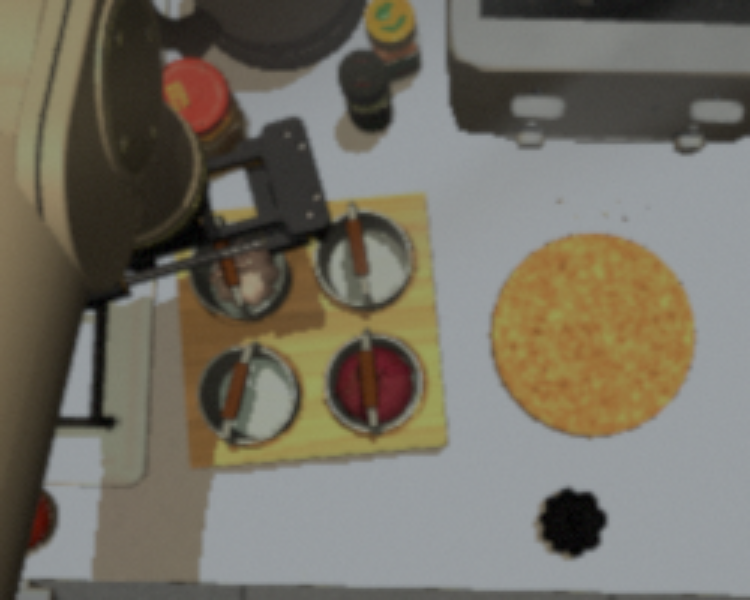

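The gripper straddles the right handle: in the scene crop the fingers are either side of the grip at (368,320). I'll descend to a TCP height of about 0.089.

Emit:
carry_out(commands=[[[0,-0.05,0,0.6,0,0,0],[0,-0.05,0,1.2,0,0,0],[0,-0.05,0,1.8,0,0,0],[0,-0.05,0,2.4,0,0,0],[0,-0.05,0,2.8,0,0,0],[0,-0.05,0,2.96,0,0,0],[0,-0.05,0,2.96,0,0,0],[0,-0.05,0,2.96,0,0,0]]])

```text
time: 3.32
ee_pos: [0.5868, 0.0158, 0.0898]
eef_rot: [0.807, -0.591, 0.001, -0.0]
ft_force: [-0.1, 0.4, 0.5]
width: 0.087
```

```bash
python3 - <<'E'
from h import *
import cv2
s=r.camera('scene')
cv2.imwrite('pics/s2.png',cv2.resize(s[90:220,140:300],None,fx=4.5,fy=4.5,interpolation=cv2.INTER_CUBIC))
E
```

```text
(no output)
```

View pics/s2.png

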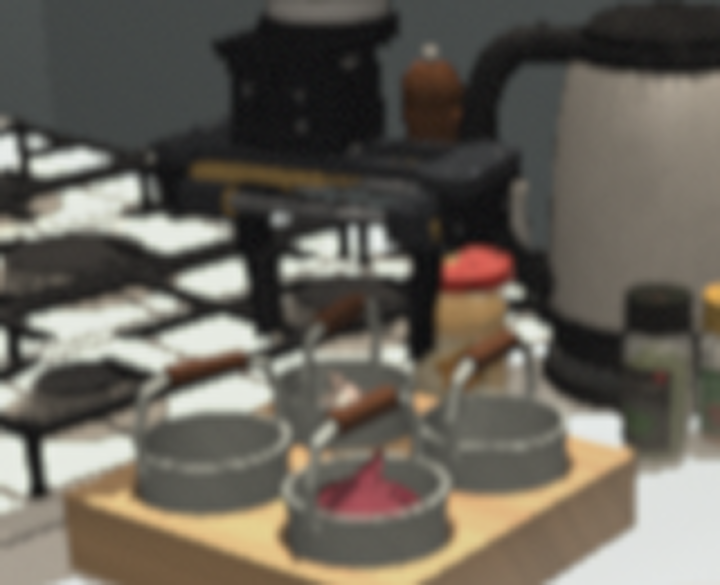

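The grip at crop (342,315) sits between the fingers, so I'll close.

Emit:
carry_out(commands=[[[120,0,0,0,0,0,0],[170,0,0,0,0,0,0],[200,0,0,0,0,0,0],[225,0,0,0,0,0,0],[255,0,0,0,0,0,0],[255,0,0,0,0,0,0],[255,0,0,0,0,0,0],[255,0,0,0,0,0,0]]], grip_force=40)

```text
time: 4.38
ee_pos: [0.5868, 0.0158, 0.0898]
eef_rot: [0.807, -0.591, 0.001, -0.0]
ft_force: [-0.2, -0.6, 0.4]
width: 0.0147
```

Emit:
carry_out(commands=[[[255,0,0,0,0,0,0],[255,0,0,0,0,0,0],[255,0,0,0,0,0,0],[255,0,0,-0.1,0,0,0],[255,0,0,-0.2,0,0,0],[255,0,0,-0.3,0,0,0],[255,0,0,-0.4,0,0,0],[255,0,0,-0.4,0,0,0]]])

```text
time: 5.38
ee_pos: [0.5869, 0.0158, 0.1001]
eef_rot: [0.807, -0.591, 0.001, -0.0]
ft_force: [-0.2, 0.0, -1.6]
width: 0.0117
```

The width is 11.7 mm and the load about 2 N, so the pot is held. I'll lift it straight up to clear the neighbouring handles.

Emit:
carry_out(commands=[[[255,0,0,-0.3,0,0,0],[255,0,0,-0.8,0,0,0],[255,0,0,-1.4,0,0,0],[255,0,0,-2.0,0,0,0],[255,0,0,-2.6,0,0,0],[255,0,0,-3.2,0,0,0],[255,0,0,-3.8,0,0,0],[255,0,0,-4.4,0,0,0],[255,0,0,-5.0,0,0,0],[255,0,0,-5.5,0,0,0],[255,0,0,-5.8,0,0,0],[255,0,0,-5.8,0,0,0]]])

```text
time: 6.88
ee_pos: [0.5868, 0.0159, 0.2454]
eef_rot: [0.807, -0.591, 0.001, -0.001]
ft_force: [0.3, -0.7, -2.4]
width: 0.0117
```

```bash
python3 - <<'E'
from h import *
import cv2
s=r.camera('scene')
cv2.imwrite('pics/s3.png',cv2.resize(s[50:260,100:350],None,fx=2.8,fy=2.8,interpolation=cv2.INTER_CUBIC))
st=r.read_state();p=st['ee_pos'];M=R.from_quat(st['eef_rot']).as_matrix();print(p,M.round(3))
d=np.array([.5436,-.2848,p[2]])-p; print(M.T@d/.025)
E
```

```text
[0.58654978 0.01592009 0.24487245] [[ 0.302 -0.953  0.002]
 [-0.953 -0.302 -0.   ]
 [ 0.001 -0.002 -1.   ]]
[1.09462276e+01 5.27481817e+00 2.68826642e-03]
```

View pics/s3.png

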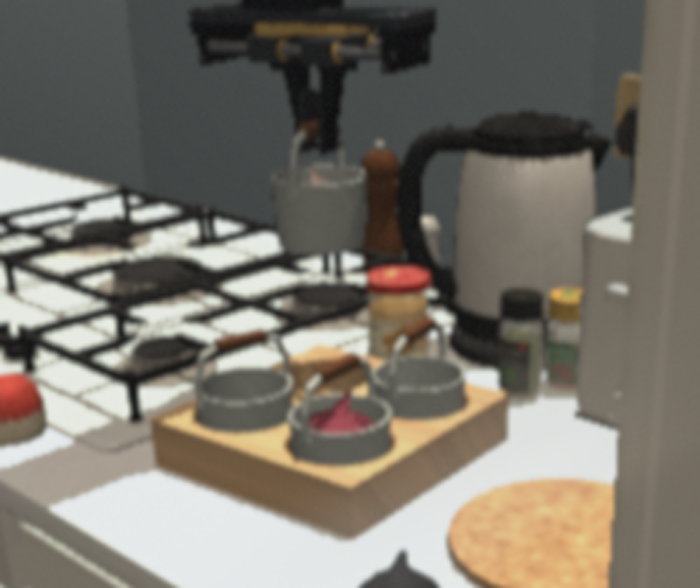

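The pot hangs upright clear of the tray, with the garlic visible in it. The other three pots are still in place. I'll carry it over the mat, aiming for (0.540, -0.275), a touch inside the centre and away from the side panel.

Emit:
carry_out(commands=[[[255,0.4,0.2,0,0,0,0],[255,1.2,0.6,0,0,0,0],[255,2.2,1.1,0,0,0,0],[255,3.4,1.7,0,0,0,0],[255,4.6,2.3,0,0,0,0],[255,5.8,2.9,0,0,0,0],[255,7.0,3.5,0,0,0,0],[255,8.2,4.1,0,0,0,0],[255,9.2,4.6,0,0,0,0],[255,10.0,5.0,0,0,0,0],[255,10.4,5.2,0,0,0,0],[255,10.53,5.29,0,0,0,0]]])

```text
time: 8.43
ee_pos: [0.5395, -0.276, 0.2449]
eef_rot: [0.807, -0.591, 0.001, -0.0]
ft_force: [-0.2, -0.0, -3.3]
width: 0.0114
```

```bash
python3 - <<'E'
from h import *
import cv2
s=r.camera('scene');t=r.camera('top')
cv2.imwrite('pics/s4.png',cv2.resize(s,None,fx=1.5,fy=1.5))
cv2.imwrite('pics/t4.png',cv2.resize(t[60:260,130:380],None,fx=3,fy=3))
E
```

```text
(no output)
```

View pics/s4.png

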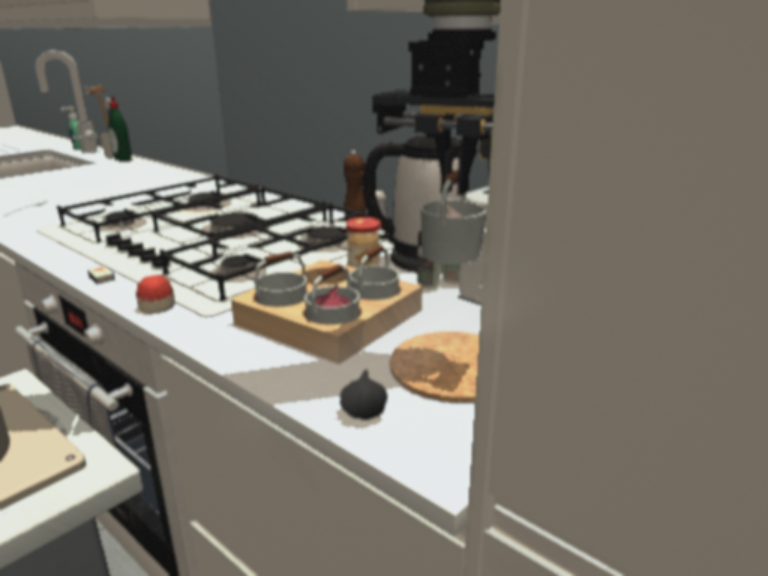

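View pics/t4.png

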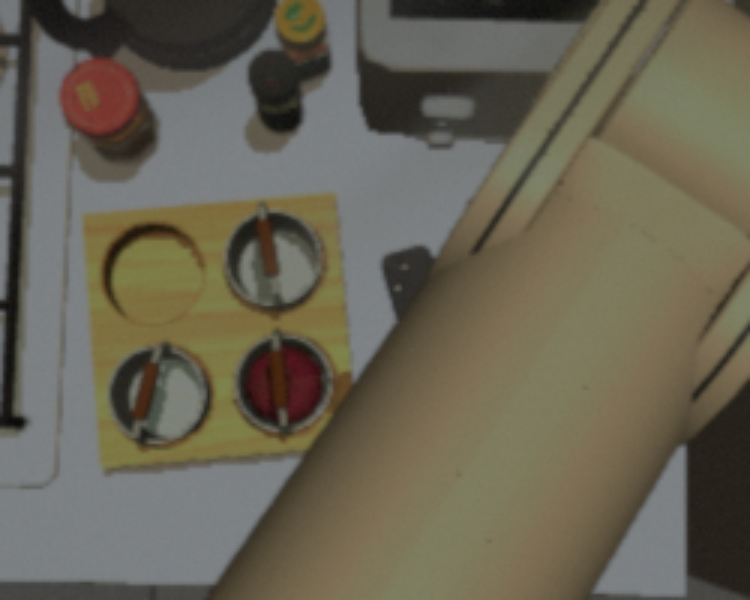

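The pot is over the mat and upright. I'll lower it, slowly over the last part.

Emit:
carry_out(commands=[[[255,0,0,0.3,0,0,0],[255,0,0,0.8,0,0,0],[255,0,0,1.4,0,0,0],[255,0,0,2.1,0,0,0],[255,0,0,2.8,0,0,0],[255,0,0,3.5,0,0,0],[255,0,0,4.2,0,0,0],[255,0,0,4.8,0,0,0],[255,0,0,5.3,0,0,0],[255,0,0,5.6,0,0,0],[255,0,0,5.75,0,0,0],[255,0,0,5.75,0,0,0]]])

```text
time: 10.02
ee_pos: [0.5403, -0.2751, 0.1012]
eef_rot: [0.807, -0.591, 0.001, -0.0]
ft_force: [0.1, 0.2, -1.7]
width: 0.0112
```

```bash
python3 - <<'E'
from h import *
import cv2
s=r.camera('scene')
cv2.imwrite('pics/s5.png',cv2.resize(s[130:290,200:350],None,fx=3.7,fy=3.7,interpolation=cv2.INTER_CUBIC))
print(r.read_state()['ft_force'],r.read_state()['ee_pos'])
E
```

```text
[ 0.30083284  0.09575258 -2.11141976] [ 0.54038657 -0.27516996  0.10145621]
```

View pics/s5.png

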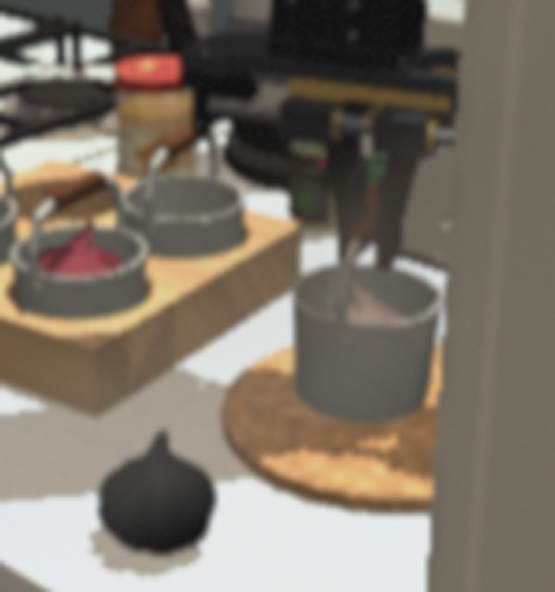

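The pot sits just above the mat, upright, at crop (365,350). I'll make the final approach at 1–2 mm per row.

Emit:
carry_out(commands=[[[255,0,0,0.06,0,0,0],[255,0,0,0.12,0,0,0],[255,0,0,0.18,0,0,0],[255,0,0,0.24,0,0,0],[255,0,0,0.29,0,0,0],[255,0,0,0.33,0,0,0],[255,0,0,0.36,0,0,0],[255,0,0,0.38,0,0,0],[255,0,0,0.38,0,0,0]]])

```text
time: 11.2
ee_pos: [0.5404, -0.2752, 0.0919]
eef_rot: [0.807, -0.591, 0.001, -0.0]
ft_force: [0.0, 0.2, -1.8]
width: 0.0115
```

Full weight is still hanging, so I'll go a little lower.

Emit:
carry_out(commands=[[[255,0,0,0.02,0,0,0],[255,0,0,0.04,0,0,0],[255,0,0,0.06,0,0,0],[255,0,0,0.06,0,0,0]]])

```text
time: 11.7
ee_pos: [0.5409, -0.2751, 0.0916]
eef_rot: [0.807, -0.591, 0.001, -0.001]
ft_force: [-1.0, 2.8, 10.8]
width: 0.0116
```

It's touching: the force rose to +11 N. I'll ease the pressure and open gradually.

Emit:
carry_out(commands=[[[255,0,0,0.0,0,0,0],[255,0,0,-0.01,0,0,0],[255,0,0,-0.01,0,0,0]]])

```text
time: 12.08
ee_pos: [0.5408, -0.2751, 0.0917]
eef_rot: [0.807, -0.591, 0.001, -0.001]
ft_force: [-0.2, 0.2, -1.9]
width: 0.0113
```

Emit:
carry_out(commands=[[[235,0,0,0,0,0,0],[220,0,0,0,0,0,0],[200,0,0,0,0,0,0],[170,0,0,0,0,0,0],[140,0,0,0,0,0,0],[100,0,0,0,0,0,0],[80,0,0,0,0,0,0],[80,0,0,0,0,0,0]]])

```text
time: 13.08
ee_pos: [0.5409, -0.2751, 0.0917]
eef_rot: [0.807, -0.591, 0.001, -0.001]
ft_force: [-1.3, -0.3, -0.7]
width: 0.0572
```

Emit:
carry_out(commands=[[[80,0,0,-0.4,0,0,0],[80,0,0,-1.0,0,0,0],[80,0,0,-1.8,0,0,0],[80,0,0,-2.6,0,0,0],[80,0,0,-3.4,0,0,0],[80,0,0,-4.4,0,0,0],[80,0,0,-5.4,0,0,0],[80,0,0,-6.0,0,0,0],[80,0,0,-6.0,0,0,0]]])

```text
time: 14.2
ee_pos: [0.5407, -0.2753, 0.2428]
eef_rot: [0.807, -0.591, 0.002, -0.001]
ft_force: [-0.9, -0.5, -0.7]
width: 0.0596
```

I'll clear the view by moving back toward the tray side, at height.

Emit:
carry_out(commands=[[[80,-1.0,-0.5,0,0,0,0],[80,-2.5,-1.2,0,0,0,0],[80,-4.0,-2.0,0,0,0,0],[80,-5.5,-2.7,0,0,0,0],[80,-7.0,-3.5,0,0,0,0],[80,-8.5,-4.2,0,0,0,0],[80,-10.0,-5.0,0,0,0,0],[80,-10.5,-5.2,0,0,0,0],[80,-10.5,-5.2,0,0,0,0]]])

```text
time: 15.32
ee_pos: [0.5849, 0.0146, 0.242]
eef_rot: [0.807, -0.59, 0.002, -0.001]
ft_force: [0.6, -0.5, -0.1]
width: 0.0595
```

```bash
python3 - <<'E'
from h import *
import cv2
s=r.camera('scene');t=r.camera('top')
cv2.imwrite('pics/s6.png',cv2.resize(s[130:290,150:350],None,fx=3.5,fy=3.5,interpolation=cv2.INTER_CUBIC))
cv2.imwrite('pics/t6.png',cv2.resize(t[60:260,130:380],None,fx=3,fy=3))
hsv=cv2.cvtColor(t,cv2.COLOR_BGR2HSV)
m=cv2.inRange(hsv,(0,120,30),(14,255,150)); m[:118]=0;m[225:]=0;m[:,:150]=0;m[:,335:]=0
n,l,st,ce=cv2.connectedComponentsWithStats(m)
for k in range(1,n):
    if st[k,4]>25: print(st[k],ce[k],ray('top',*ce[k],.116))
E
```

```text
[215 133   7  18  72] [218.40277778 140.76388889] [ 0.59859282 -0.08673897  0.116     ]
[294 159   9  19  83] [297.97590361 168.04819277] [ 0.53890796 -0.27464959  0.116     ]
[212 176  15  20 173] [220.65317919 186.34682081] [ 0.49149246 -0.09547393  0.116     ]
[174 181   9  18  76] [178.15789474 189.73684211] [0.48110781 0.00290387 0.116     ]
```

View pics/s6.png

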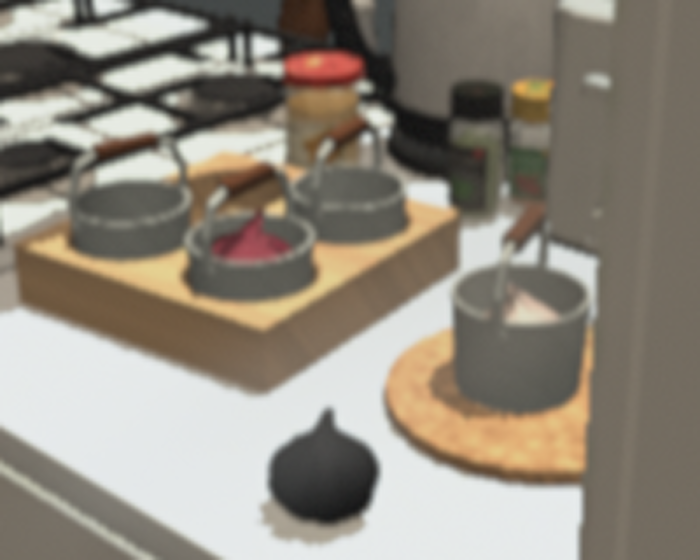

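View pics/t6.png

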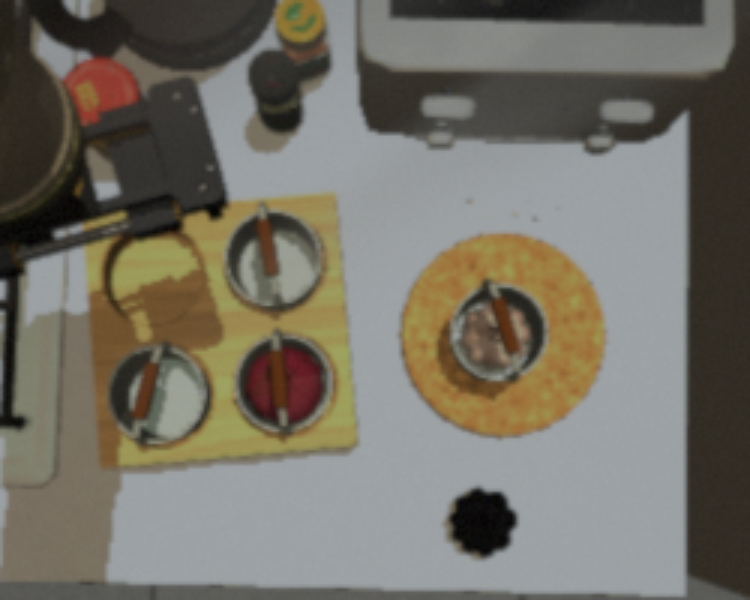

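The pot stands upright at the centre of the mat with the garlic in it, at top crop (500,333). The other three grips measure within 1 mm of where they started, and the gripper is clear.

```bash
python3 -c "
from bench import r
print(r.close_job())"
```

```text
the job is handed in; nothing more can be done
None
```

The garlic pot is out of its pocket and standing upright on the cork mat with the garlic in it, and I've handed the job in. The robot's clock read about 15 s, against the 43 s limit.

- **What I did:** I gripped the pot by its wooden handle, lifted it straight up clear of the other handles, carried it over and lowered it onto the mat. At touchdown the contact force read about 11 N for a moment, so I eased off before letting go.
- **Placement:** the last pictures put the pot's handle at (0.539, -0.275). That is about 11 mm from the mat centre, so the foot has roughly 40 mm of mat around it.
- **Other pots and the onion:** the three remaining handles measured within 1 mm of where they started, and the onion is still in its pot.
- **Robot:** the gripper was open and clear of everything at hand-in.

No check failed. The two cameras differed by about 4 mm on where the handle was, and the mat measured 172 mm across instead of 180 mm. Neither affected the grasp or the placing.

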